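Weigh a jar on the bakery balance

TASK

The jar on the bakery's two-pan balance should weigh 300 g. Check it: stand the 100 g and the 200 g weight (the two smallest of the four steel weights) upright on the empty pan, and leave the balance free, with its beam level.

Things in the scene. Friction and masses are not known exactly. Their poses are not given: they have to be found in the camera images.
- beam (a joint): beam of the white two-pan balance, pan centres 300 mm apart. Rad: 0 level, positive = empty pan down, stops at -0.12 and +0.12. Starts at about -0.12, the other pan weighed down by an amber glass jar (62 mm wide, 85 mm high). 200 g or less leaves it at that stop; 300 g levels it within 2 s. Where on a pan a load stands does not matter. A dial between the pans rises to 165 mm above the table.
- pan (a point): centre of the floor (upper face) of the empty pan, moving with it: a steel dish that always stays horizontal, floor about 136 mm across, rim 7 mm above the floor and 152 mm across. z up, +y towards the jar's pan. Floor about 112 mm above the table when level, 130 mm at the start; it stays there under 200 g or less, and yields downward when pressed with 2 to 3 N.
- weight_100: the 100 g weight, smallest of four: plain steel cylinder 25 mm across, 23 mm high, with a neck and a knob 16 mm across on top, 36 mm high overall, upright on the table. Origin: centre of its underside, z up. The other two weights, not needed, are 500 g (43 mm across, 60 mm high). All four stand in shuffled places beside the balance, centres at least 80 mm apart.
- weight_200: the 200 g weight, second smallest of four: plain steel cylinder 31 mm across, 29 mm high, with a neck and a knob 19 mm across on top, 45 mm high overall, upright on the table. Origin: centre of its underside, z up.
Mind the look-alikes: they are no part of the job. Leave any green look-alike of the weight_100 alone.

How it is judged:
By the outcome, as a careful person would: the job done as asked, in the order asked, and still so for the second after the job is handed in, with the robot touching nothing.
It also fails if it takes over 64 s, if anything falls off the work surface, if the arm or the gripper's body presses on something with over 40 N, if the wrist force passes 120 N, or if a joint passes its speed limit or range.

ROBOT

A 6-joint arm with a two-finger parallel gripper is mounted at the origin on the work surface. World frame = base frame: x ahead of the robot, y to its left, z up, the work surface at z = 0. Lengths are in m, angles in rad, forces in N, time in s.
With the tool pointing down it reaches from about 0.325 to 0.875 m from the base axis. Payload 4.4 kg.
Tool frame: the origin (TCP) lies at the very end of the fingers, on their centre line; the grasp point (between the pads) lies 19 mm behind it; z points along the fingers, y is the line along which they close (so a half turn about z gives the same grasp; the last joint's range is limited). The gripper opens to 85 mm and grips with 20 to 120 N. Pads are 22 mm wide; open, the fingers measure 114 mm over their backs; the gripper's body (76 mm by 85 mm) begins 54 mm behind the grasp point. The pads swing forward as they close: fully open they stand 13 mm farther back than shut.
Start: joints at [0.992, 0.207, 1.542, -0, 1.393, -0.15], TCP at [0.239, 0.523, 0.231] pointing down, gripper open.
Joint ranges: [-2.73, 2.73], [-0.86, 2.22], [0.23, 2.46], [-1.11, 4.25], [0.08, 2.63], [-2.82, 2.82]. Speed limits (rad/s): [2.79, 2.79, 3.14, 3.14, 3.14, 3.14].

INTERFACE

Orientations are given as a rotation vector (axis times angle).
In Python, from plant import manip, eyes, job gives the robot as it stands.
- The arm moves only by the tool play_rows, never from a script. Its argument "targets" is a list of rows, each a list of 2 entries, a list of its own where there are three numbers: the shift along the world's x, y, z in m, then the turn about the world's z in rad. A call has 1 to 10 rows; each row is the pose to reach, as a shift and turn from the pose commanded when the call began; what a row does not reach only later rows make up. A row lasts 1/8 s, in which the tool goes at most 62.5 mm and 10.7 degrees, less where a joint would pass 70% of its speed; a pose out of reach is approached as far as the arm can. A call with a gripper value outside its range is refused whole. "grip" is the opening, from 0 (shut) to 1 (fully open), set as the call begins (left out, the last holds). The fingers move at their own pace and stop on an object; "grip_force" is the grip in N (left out, the last holds). Time passes only in rows, so rows that repeat a pose let the fingers close. It gives the time, the measured TCP pose, the force and the opening at its end, in the units of the state.
- manip.state(): the state, without advancing time (a new reading comes with each control period).
- eyes.get_image(name): name is "scene" or "top"; returns (picture, depth): 400x640x3 uint8, blue, green, red; 400x640 float32, m along the optical axis (not along the pixel's ray), 0 where there is no reading.
- eyes.camera_model(name): a dict with "K" (3x3 intrinsics, pixels), "k1" (the pictures are not rectified: a ray, as slopes to the right and down, at radius r is drawn at 1 + k1 r^2 times it, then the intrinsics apply), "cam_to_world" (4x4, takes a point from camera to world coordinates). Camera axes: x right, y down, z forward; pixel columns grow to the right and rows downward; lengths in m; the calibration is good to about 2 mm. A picture is of the moment at which its call begins. camera_model takes no time and is no camera call.
- job.close_job(): hands the job in, once; it reports no verdict.
The state is a dict: "time_s": time; "joints": joint angles; "joint_velocities": joint speeds; "tau": joint torques, N m; "tool_pos": TCP position; "ee_rot": TCP orientation; "force": force on the tool from outside, world axes, zero at the start; "wrist_torque": the same for the moment, N m; "opening": finger opening in m.
Only numpy, scipy, OpenCV 4.12 (cv2) and the standard library are available. Lean on these libraries where they do the work, as an engineer would, in place of code of your own. Each camera call takes 0.05 s, during which the arm holds its last target. There are 200 camera calls.

## Working session

There is one attempt and no reset: what is moved stays moved. The work goes in short steps, Python scripts to look and compute and a tool call to move; the robot and the scene stay as the last step left them, time stands still between calls to the robot, and variables do not carry over. Pictures are saved under pics/ and viewed, on a budget of 10 in all, crops included, one or two more only if the job needs it, and the job is handed in when it is done.

Besides the shell and the picture viewer there is one more tool, called after "Request:" as a command line: name --argument value ..., lists and objects as JSON in quotes. play_rows: Moves the arm, as the interface text tells. Its arguments: {"type":"object","properties":{"targets":{"type":"array","items":{"type":"array"}},"grip":{"type":"number"},"grip_force":{"type":"number"}},"required":["targets"]}

```bash
mkdir -p pics; cat > h.py <<'E'
import numpy as np, cv2
from plant import manip, eyes, job
def ray(cam,u,v):
    K=np.array(cam["K"]);k=cam["k1"]
    d=np.array([(u-K[0,2])/K[0,0],(v-K[1,2])/K[1,1]]);p=d.copy()
    for _ in range(20): p=d/(1+k*(p@p))
    return np.array([p[0],p[1],1.])
def onplane(cam,u,v,z):
    T=np.array(cam["cam_to_world"]);r=T[:3,:3]@ray(cam,u,v);o=T[:3,3]
    return o+r*(z-o[2])/r[2]
def pt(cam,u,v,d):
    T=np.array(cam["cam_to_world"]);return T[:3,:3]@(ray(cam,u,v)*d)+T[:3,3]
def snap(n):
    im,d=eyes.get_image(n);return im.copy(),d.copy(),eyes.camera_model(n)
E
python3 - <<'E'
from h import *
for n in("top","scene"):
    im,d,c=snap(n);cv2.imwrite(f"pics/{n}0.png",im);np.save(f"{n}0.npy",d)
    T=np.array(c["cam_to_world"]);print(n,T.round(3).tolist(),c["K"],c["k1"])
print(manip.state())
E
```

```text
top [[0.006, -0.997, 0.075, 0.467], [-1.0, -0.004, 0.015, -0.095], [-0.015, -0.075, -0.997, 1.115], [0.0, 0.0, 0.0, 1.0]] [[460.31625965   0.         323.43668249]
 [  0.         460.31625965 202.1945306 ]
 [  0.           0.           1.        ]] 0.042500229698841686
scene [[-0.553, -0.558, 0.619, 0.064], [-0.833, 0.386, -0.396, 0.206], [-0.018, -0.734, -0.678, 0.601], [0.0, 0.0, 0.0, 1.0]] [[423.43234122   0.         317.7321117 ]
 [  0.         423.43234122 202.91097683]
 [  0.           0.           1.        ]] -0.04653659405044852
{'time_s': 0.1, 'joints': array([ 9.91511885e-01,  2.07368565e-01,  1.54281966e+00, -1.34853746e-05,
        1.39355101e+00, -1.50473139e-01]), 'joint_velocities': array([-0.0032853 , -0.00180528, -0.00406363,  0.00038282, -0.00052741,
       -0.00123782]), 'tau': array([-7.97363409e-04, -3.84099770e+01, -2.92546159e+01, -2.19083740e-04,
        4.96055349e-03,  1.03169594e-05]), 'tool_pos': array([0.23869024, 0.52234496, 0.23021866]), 'ee_rot': array([-0.66826204, -3.06892261,  0.00315654]), 'force': array([ 0.60776879, -0.14725472,  0.67063951]), 'wrist_torque': array([-0.04890281, -0.0302826 , -0.03854523]), 'opening': 0.08540400092662527}
```

View pics/top0.png

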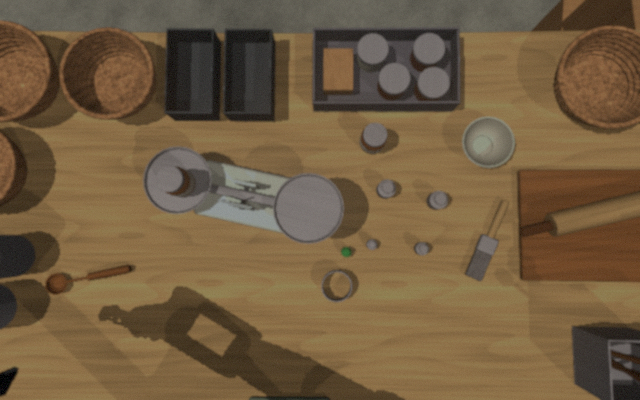

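View pics/scene0.png

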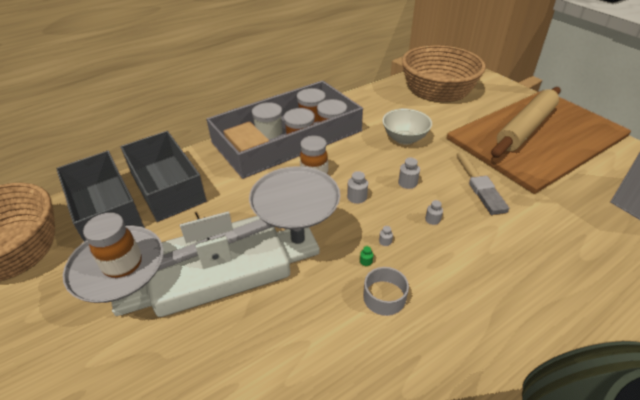

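The top view shows four grey weights at (387,188), (439,200), (422,249) and (372,244), with a green look-alike at (347,252). The empty pan is at about (309,208) and the jar's pan at (177,180). I expect (372,244) to be weight_100, since it is the smallest grey one, and (422,249) to be weight_200. I'll measure both and check in a crop.

```bash
python3 - <<'E'
from h import *
im=cv2.imread("pics/top0.png");d=np.load("top0.npy");c=eyes.camera_model("top")
K=np.array(c["K"]);T=np.array(c["cam_to_world"])
u,v=np.meshgrid(np.arange(640.),np.arange(400.))
P=cv2.undistortPoints(np.stack([u,v],-1).reshape(-1,1,2),K,np.array([c["k1"],0,0,0.])).reshape(400,640,2)
C=np.dstack([P,np.ones((400,640))])*d[...,None]
W=C@T[:3,:3].T+T[:3,3]
for n,(a,b) in dict(w372=(372,244),w422=(422,249),w387=(387,188),w439=(439,200),green=(347,252)).items():
    s=np.zeros((400,640),bool);s[b-18:b+19,a-18:a+19]=1
    if a in(372,347): s[:,:]=0;s[b-11:b+12,a-11:a+12]=1
    m=s&(W[...,2]>.012)&(d>0)
    q=W[m];top=q[q[:,2]>q[:,2].max()-.006]
    print(n,m.sum(),"zmax",q[:,2].max().round(3),"mid",((q.min(0)+q.max(0))/2).round(3),"ext",np.ptp(q,axis=0).round(3),"topmean",top.mean(0).round(3))
s=np.zeros((400,640),bool);s[165:250,265:352]=1
m=s&(W[...,2]>.115)&(W[...,2]<.15);q=W[m]
print("pan",m.sum(),((q.min(0)+q.max(0))/2).round(3),np.ptp(q,axis=0).round(3),"floor",np.median(W[195:220,300:320,2]))
print("table",np.median(W[300:330,440:480,2]))
cs=W[150:275,100:460]
for z in(.1,):
    mm=(W[...,2]>z);mm[:150]=0
    n,l,st,ce=cv2.connectedComponentsWithStats(mm.astype(np.uint8))
    for i in range(1,n):
        if st[i,4]>30:print(st[i],W[l==i].mean(0).round(3),W[l==i].max(0).round(3))
a=cv2.resize(im[175:275,325:460],None,fx=4,fy=4,interpolation=cv2.INTER_CUBIC)
sc=cv2.imread("pics/scene0.png")
b=cv2.resize(sc[150:275,335:460],None,fx=3.2,fy=3.2,interpolation=cv2.INTER_CUBIC)
b=cv2.resize(b,(250,250));cv2.imwrite("pics/crop1.png",np.hstack([a,cv2.copyMakeBorder(b,0,150,0,0,0)]))
E
```

```text
w372 85 zmax 0.041 mid [ 0.449 -0.192  0.029] ext [0.021 0.022 0.024] topmean [ 0.448 -0.192  0.037]
w422 149 zmax 0.049 mid [ 0.442 -0.308  0.031] ext [0.028 0.031 0.036] topmean [ 0.441 -0.308  0.046]
w387 282 zmax 0.064 mid [ 0.58  -0.225  0.038] ext [0.041 0.041 0.052] topmean [ 0.58  -0.225  0.061]
w439 308 zmax 0.064 mid [ 0.554 -0.345  0.039] ext [0.041 0.041 0.051] topmean [ 0.554 -0.345  0.061]
green 89 zmax 0.039 mid [ 0.431 -0.132  0.029] ext [0.023 0.024 0.021] topmean [ 0.431 -0.132  0.036]
pan 3903 [ 0.528 -0.047  0.133] [0.149 0.149 0.018] floor 0.1295957584288212
table 0.0002167029747466298
[155 166  41  32 943] [0.58  0.227 0.166] [0.613 0.263 1.115]
[ 273  173   71   71 3918] [ 0.527 -0.047  0.134] [0.603 0.028 1.115]
[234 180  23   8  89] [0.583 0.093 0.109] [0.591 0.118 0.113]
[218 200  38  10 121] [0.532 0.096 0.173] [0.543 0.139 1.115]
[  0 241   8  31 142] [0.423 0.602 0.121] [0.467 0.62  1.115]
[ 596  335   44   65 1066] [ 0.214 -0.662  0.128] [ 0.467 -0.095  1.115]
[621 354  19  10 109] [ 0.225 -0.708  0.124] [ 0.231 -0.702  0.153]
[  0 366  19  31 330] [0.22  0.462 0.287] [0.467 0.479 1.115]
[625 367  15  15 110] [ 0.196 -0.705  0.132] [ 0.467 -0.095  1.115]
```

View pics/crop1.png

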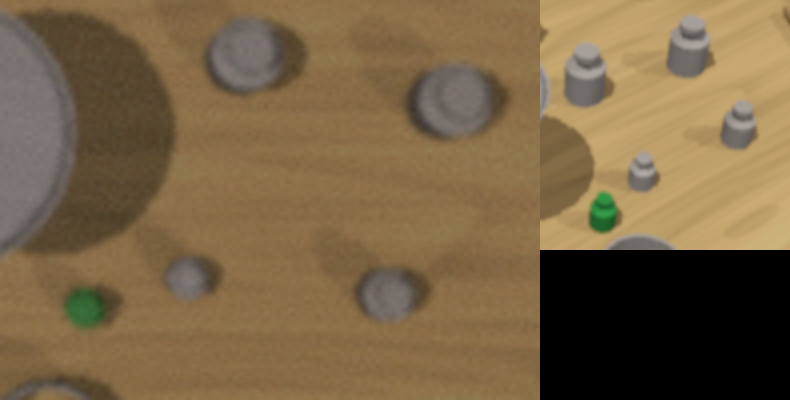

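The crop confirms it. Weight_100 is the smallest grey one at (372,244): 22 mm wide, about 37 mm high, world (0.449,-0.192). Weight_200 is at (422,249): 31 mm wide, about 46 mm high, world (0.442,-0.308). The two others are 41 mm wide and 61 mm high, so they are the 500 g pair. The green look-alike at (347,252) is to be left alone. It stands 62 mm from weight_100, so I'll close the fingers perpendicular to the line joining the two.

Request:
play_rows --targets '[[[0.017,-0.057,0.005],-0.085],[[0.034,-0.114,0.01],-0.17],[[0.05,-0.172,0.01],-0.255],[[0.067,-0.229,0.01],-0.34],[[0.084,-0.286,0.01],-0.425],[[0.101,-0.343,0.01],-0.51],[[0.118,-0.4,0.01],-0.595],[[0.134,-0.458,0.01],-0.68],[[0.151,-0.515,0.01],-0.765],[[0.168,-0.572,0.01],-0.85]]' --grip 0.65

```text
time_s: 1.35
tool_pos: [0.407, -0.0509, 0.2412]
ee_rot: [1.879, 2.518, 0.001]
force: [0.8, 0.3, 0.1]
opening: 0.0557
```

Request:
play_rows --targets '[[[0.014,-0.048,-0.01],0],[[0.028,-0.095,-0.03],0],[[0.042,-0.143,-0.07],0],[[0.042,-0.143,-0.12],0],[[0.042,-0.143,-0.161],0],[[0.042,-0.143,-0.161],0],[[0.042,-0.143,-0.161],0]]'

```text
time_s: 2.22
tool_pos: [0.45, -0.1925, 0.0815]
ee_rot: [1.873, 2.52, 0.0]
force: [-0.2, -0.3, -0.5]
opening: 0.0556
```

```bash
python3 - <<'E'
from h import *
im,d,c=snap("scene");cv2.imwrite("pics/s1.png",cv2.resize(im[90:330,240:560],None,fx=2.4,fy=2.4,interpolation=cv2.INTER_CUBIC))
s=manip.state();print(s["time_s"],s["tool_pos"],s["ee_rot"],s["opening"],s["force"])
E
```

```text
2.275 [ 0.45067486 -0.19289854  0.08234431] [1.87179030e+00 2.51813024e+00 3.25303172e-04] 0.05573312631367184 [0.19943927 0.21489227 0.08294397]
```

View pics/s1.png

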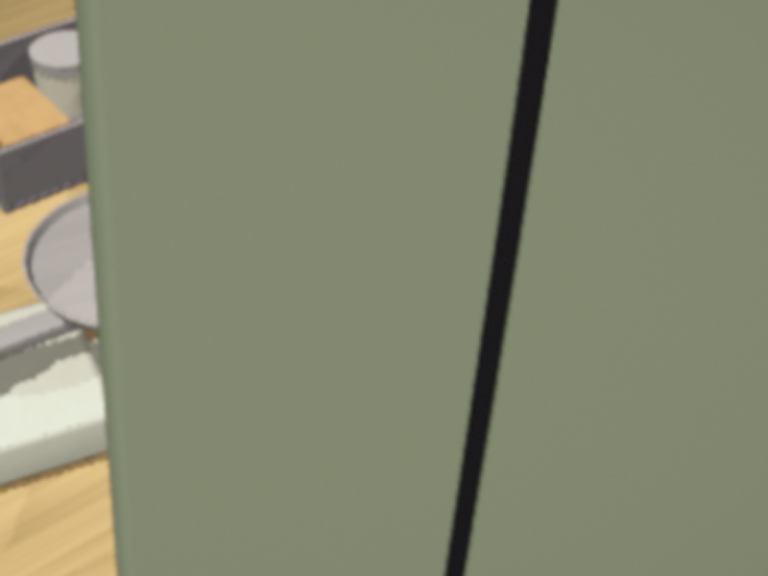

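The arm's own link blocks the scene view, so only the pan's edge at the left is visible. The TCP sits within 2 mm of the measured weight, so I'll descend and grasp.

Request:
play_rows --targets '[[[0,0,-0.04],0],[[0,0,-0.06],0],[[0,0,-0.07],0],[[0,0,-0.075],0],[[0,0,-0.075],0]]'

```text
time_s: 2.9
tool_pos: [0.4499, -0.1925, 0.0062]
ee_rot: [1.873, 2.52, 0.0]
force: [-0.8, 0.4, 0.4]
opening: 0.0554
```

Request:
play_rows --targets '[[[0,0,0],0],[[0,0,0],0],[[0,0,0],0],[[0,0,0],0],[[0,0,0],0],[[0,0,0],0]]' --grip 0 --grip_force 30

```text
time_s: 3.65
tool_pos: [0.4497, -0.1925, 0.0062]
ee_rot: [1.874, 2.52, 0.0]
force: [-1.0, 0.5, 6.6]
opening: 0.0232
```

Request:
play_rows --targets '[[[0,0,0.02],0],[[0,0,0.06],0],[[0,0,0.12],0],[[0,0,0.18],0],[[0,0,0.195],0],[[0,0,0.195],0],[[0,0,0.195],0]]'

```text
time_s: 4.53
tool_pos: [0.4474, -0.191, 0.1976]
ee_rot: [-1.872, -2.517, 0.001]
force: [-0.4, -0.5, -0.9]
opening: 0.0237
```

```bash
python3 - <<'E'
from h import *
s=manip.state();print(s["time_s"],s["tool_pos"],s["opening"],s["force"])
im,d,c=snap("scene");im2,d2,c2=snap("top")
p=np.array(c["cam_to_world"]);K=np.array(c["K"])
q=np.linalg.inv(p)@np.r_[s["tool_pos"],1];uv=K@(q[:3]/q[2]);print(uv,q[2])
a=cv2.resize(im,(480,300));b=cv2.resize(im2[130:330,250:500],(320,256))
x,y=int(uv[0]),int(uv[1]);e=cv2.resize(im[max(0,y-50):y+50,max(0,x-60):x+60],(480,400))
b=cv2.copyMakeBorder(b,0,144,0,0,0);cv2.imwrite("pics/s2.png",np.hstack([e,b]) if e.shape[0]==400 else b)
E
```

```text
4.525 [ 0.44742933 -0.19102582  0.19755422] 0.023697377280571405 [-0.3731165  -0.46939581 -0.85973135]
[397.8006861  157.96573796   1.        ] 0.6682627650538506
```

View pics/s2.png

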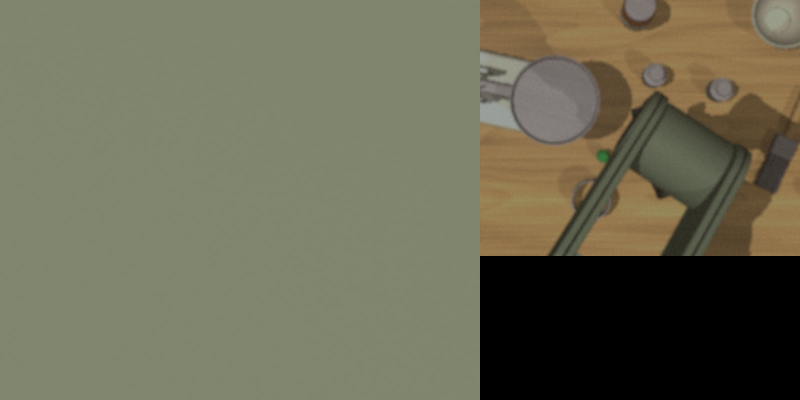

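The top view shows the green one undisturbed at its place, the pan free, and the arm over the empty spot. The opening of 24 mm and the roughly 1 N load match weight_100 being held. I'll carry it over the pan.

Request:
play_rows --targets '[[[0.015,0.035,0],0],[[0.03,0.075,0],0],[[0.05,0.12,0],0],[[0.065,0.157,0],0],[[0.071,0.172,0],0],[[0.071,0.172,-0.02],0],[[0.071,0.172,-0.04],0],[[0.071,0.172,-0.05],0],[[0.071,0.172,-0.05],0],[[0.071,0.172,-0.05],0]]'

```text
time_s: 5.88
tool_pos: [0.5206, -0.0205, 0.1509]
ee_rot: [1.875, 2.52, 0.001]
force: [0.3, 0.3, -0.4]
opening: 0.0236
```

Request:
play_rows --targets '[[[0,0,-0.004],0],[[0,0,-0.008],0],[[0,0,-0.011],0],[[0,0,-0.012],0],[[0,0,-0.012],0],[[0,0,-0.012],0]]'

```text
time_s: 6.62
tool_pos: [0.5202, -0.0201, 0.1384]
ee_rot: [1.875, 2.521, 0.0]
force: [0.4, 0.4, -0.9]
opening: 0.0234
```

Request:
play_rows --targets '[[[0,0,-0.001],0],[[0,0,-0.002],0],[[0,0,-0.002],0],[[0,0,-0.002],0]]'

```text
time_s: 7.12
tool_pos: [0.52, -0.0201, 0.1363]
ee_rot: [-1.875, -2.521, 0.0]
force: [0.8, 0.1, -0.7]
opening: 0.0237
```

Request:
play_rows --targets '[[[0,0,-0.001],0],[[0,0,-0.001],0],[[0,0,-0.001],0]]'

```text
time_s: 7.5
tool_pos: [0.5201, -0.02, 0.1355]
ee_rot: [1.875, 2.521, 0.0]
force: [-1.4, -0.7, 1.0]
opening: 0.0238
```

The vertical force went from -0.7 N to +1.0 N, which is contact. I'll release now.

Request:
play_rows --targets '[[[0,0,0],0],[[0,0,0],0],[[0,0,0],0],[[0,0,0],0]]' --grip 0.5

```text
time_s: 8.0
tool_pos: [0.5201, -0.0201, 0.1352]
ee_rot: [1.875, 2.521, 0.0]
force: [0.5, 0.6, -0.0]
opening: 0.0425
```

Request:
play_rows --targets '[[[0,0,0.01],0],[[0,0,0.03],0],[[0,0,0.06],0],[[0,0,0.1],0],[[-0.02,-0.05,0.105],0],[[-0.04,-0.1,0.105],0],[[-0.06,-0.155,0.105],0],[[-0.07,-0.21,0.105],0],[[-0.078,-0.26,0.105],0],[[-0.078,-0.288,0.105],0]]'

```text
time_s: 9.25
tool_pos: [0.4414, -0.3108, 0.2413]
ee_rot: [1.877, 2.517, -0.001]
force: [0.7, 0.6, -0.1]
opening: 0.0427
```

```bash
python3 - <<'E'
from h import *
s=manip.state();print(s["time_s"],s["tool_pos"],s["opening"],s["force"])
im,d,c=snap("top")
K=np.array(c["K"]);T=np.array(c["cam_to_world"])
for y,x0,x1 in((208,275,345),):
    pass
pts=[(u,v,*pt(c,u,v,d[v,u])) for v in range(175,243) for u in range(275,345) if d[v,u]>0]
P=np.array(pts);m=(P[:,4]>.14)&(P[:,4]<.2)
q=P[m];print(m.sum(),q[:,2:].mean(0),np.ptp(q[:,2:],axis=0),q[:,4].max(),"floor",np.median(P[(P[:,4]>.1)&(P[:,4]<.14),4]))
cv2.imwrite("pics/s3.png",cv2.resize(im[150:290,240:440],None,fx=3,fy=3,interpolation=cv2.INTER_CUBIC))
E
```

```text
9.25 [ 0.44138022 -0.31077534  0.24127988] 0.04272103569515776 [ 0.65634355  0.57617924 -0.11839109]
116 [ 0.51961351 -0.02375931  0.15698767] [0.12957493 0.11507543 0.02913114] 0.16925926209866715 floor 0.12999565007718272
```

View pics/s3.png

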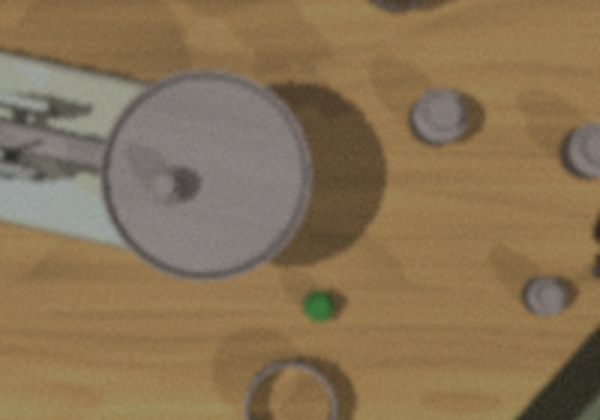

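Weight_100 stands upright on the pan at crop pixel (175,185), with its top at 0.169 m on a floor at 0.130 m. Weight_200 stands untouched at (547,296), and the green one is also untouched. Next is weight_200.

Request:
play_rows --targets '[[[0,0,-0.06],0],[[0,0,-0.12],0],[[0,0,-0.17],0],[[0,0,-0.2],0],[[0,0,-0.22],0],[[0,0,-0.23],0],[[0,0,-0.234],0],[[0,0,-0.234],0],[[0,0,-0.234],0]]' --grip 0.7

```text
time_s: 10.42
tool_pos: [0.4428, -0.3087, 0.0073]
ee_rot: [1.873, 2.519, -0.0]
force: [0.2, -0.8, -0.3]
opening: 0.0598
```

Request:
play_rows --targets '[[[0,0,0],0],[[0,0,0],0],[[0,0,0],0],[[0,0,0],0],[[0,0,0],0],[[0,0,0],0]]' --grip 0

```text
time_s: 11.18
tool_pos: [0.4423, -0.3084, 0.007]
ee_rot: [1.874, 2.521, -0.0]
force: [-1.0, 0.8, 5.9]
opening: 0.0302
```

Request:
play_rows --targets '[[[0,0,0.02],0],[[0,0,0.06],0],[[0,0,0.12],0],[[0,0,0.18],0],[[0,0,0.194],0],[[0,0,0.194],0],[[0,0,0.194],0]]'

```text
time_s: 12.05
tool_pos: [0.4406, -0.3066, 0.1971]
ee_rot: [-1.871, -2.516, -0.001]
force: [0.2, 0.2, -1.9]
opening: 0.0295
```

Request:
play_rows --targets '[[[0.015,0.035,0],0],[[0.035,0.085,0],0],[[0.055,0.135,0],0],[[0.074,0.185,0],0],[[0.088,0.22,0],0],[[0.094,0.234,0],0],[[0.094,0.234,-0.02],0],[[0.094,0.234,-0.04],0],[[0.094,0.234,-0.05],0],[[0.094,0.234,-0.05],0]]'

```text
time_s: 13.3
tool_pos: [0.5348, -0.0743, 0.1485]
ee_rot: [-1.874, -2.517, 0.002]
force: [-1.0, -0.0, -2.2]
opening: 0.0298
```

Request:
play_rows --targets '[[[0,0,-0.004],0],[[0,0,-0.008],0],[[0,0,-0.011],0],[[0,0,-0.012],0],[[0,0,-0.012],0],[[0,0,-0.012],0]]'

```text
time_s: 14.05
tool_pos: [0.5362, -0.0741, 0.1384]
ee_rot: [1.874, 2.521, 0.0]
force: [-1.0, 0.3, -2.3]
opening: 0.0298
```

Request:
play_rows --targets '[[[0,0,-0.001],0],[[0,0,-0.001],0],[[0,0,-0.001],0]]'

```text
time_s: 14.42
tool_pos: [0.5361, -0.0741, 0.1373]
ee_rot: [-1.875, -2.521, 0.0]
force: [0.2, -0.4, -2.0]
opening: 0.0297
```

Request:
play_rows --targets '[[[0,0,-0.001],0],[[0,0,-0.001],0],[[0,0,-0.001],0]]'

```text
time_s: 14.8
tool_pos: [0.5362, -0.0741, 0.1365]
ee_rot: [1.874, 2.521, 0.0]
force: [-0.9, 0.8, -0.5]
opening: 0.0298
```

Request:
play_rows --targets '[[[0,0,-0.001],0],[[0,0,-0.001],0],[[0,0,-0.001],0]]'

```text
time_s: 15.18
tool_pos: [0.5362, -0.0741, 0.1353]
ee_rot: [1.875, 2.521, 0.0]
force: [0.2, 0.3, -0.9]
opening: 0.0297
```

The weight is now shared with the pan, so it is in contact. I'll release and hold while the beam settles.

Request:
play_rows --targets '[[[0,0,0],0],[[0,0,0],0],[[0,0,0],0],[[0,0,0],0]]' --grip 0.6

```text
time_s: 15.68
tool_pos: [0.5361, -0.0741, 0.1353]
ee_rot: [1.875, 2.521, 0.0]
force: [-0.8, 0.5, -0.3]
opening: 0.0515
```

Request:
play_rows --targets '[[[0,0,0.01],0],[[0,0,0.03],0],[[0,0,0.06],0],[[0,0,0.1],0],[[-0.02,-0.05,0.105],0],[[-0.04,-0.1,0.105],0],[[-0.06,-0.155,0.105],0],[[-0.07,-0.21,0.105],0],[[-0.08,-0.26,0.105],0],[[-0.08,-0.3,0.105],0]]'

```text
time_s: 16.92
tool_pos: [0.4553, -0.3764, 0.2413]
ee_rot: [1.876, 2.518, -0.001]
force: [1.9, 0.2, 0.8]
opening: 0.051
```

Request:
play_rows --targets '[[[0,-0.03,0],0],[[0,-0.06,0],0],[[0,-0.06,0],0],[[0,-0.06,0],0],[[0,-0.06,0],0],[[0,-0.06,0],0],[[0,-0.06,0],0],[[0,-0.06,0],0],[[0,-0.06,0],0],[[0,-0.06,0],0]]'

```text
time_s: 18.18
tool_pos: [0.4561, -0.4341, 0.2403]
ee_rot: [-1.875, -2.521, -0.0]
force: [-0.3, -0.6, 0.2]
opening: 0.0511
```

```bash
python3 - <<'E'
from h import *
s=manip.state();print(s["time_s"],s["tool_pos"],s["opening"],s["force"])
im,d,c=snap("top")
P=np.array([(u,v,*pt(c,u,v,d[v,u])) for v in range(165,250) for u in range(265,352) if 0<d[v,u]<1.1])
r=np.hypot(P[:,2]-.528,P[:,3]+.047)
f=np.median(P[(r<.06)&(P[:,4]>.08)&(P[:,4]<.14),4]);print("floor",f)
P=P[r<.066]
for n,x,y in(("100",.52,-.02),("200",.536,-.074)):
    q=P[(np.hypot(P[:,2]-x,P[:,3]-y)<.022)&(P[:,4]>f+.012)][:,2:];print(n,len(q),((q.min(0)+q.max(0))/2).round(4),np.ptp(q,axis=0).round(3),"h",q[:,2].max()-f)
J=np.array([pt(c,u,v,d[v,u]) for v in range(150,212) for u in range(147,212) if 0<d[v,u]<1.1])
print("jar pan floor",np.median(J[(J[:,2]>.08)&(J[:,2]<.14),2]))
im2,_,_=snap("scene")
a=cv2.resize(im[140:270,130:380],None,fx=3,fy=3,interpolation=cv2.INTER_CUBIC)
b=cv2.resize(im2[150:320,40:360],(390,207));cv2.imwrite("pics/s4.png",np.vstack([a,cv2.copyMakeBorder(b,0,0,0,360,0)]))
E
```

```text
18.175 [ 0.45607788 -0.43405493  0.24025061] 0.05108444317364296 [-0.3189063  -0.60072708  0.15656417]
floor 0.11357160541613309
100 107 [ 0.5189 -0.0207  0.1394] [0.022 0.024 0.027] h 0.03952075711091563
200 164 [ 0.5347 -0.075   0.1465] [0.028 0.03  0.031] h 0.04867774033874106
jar pan floor 0.11003261143774767
```

View pics/s4.png

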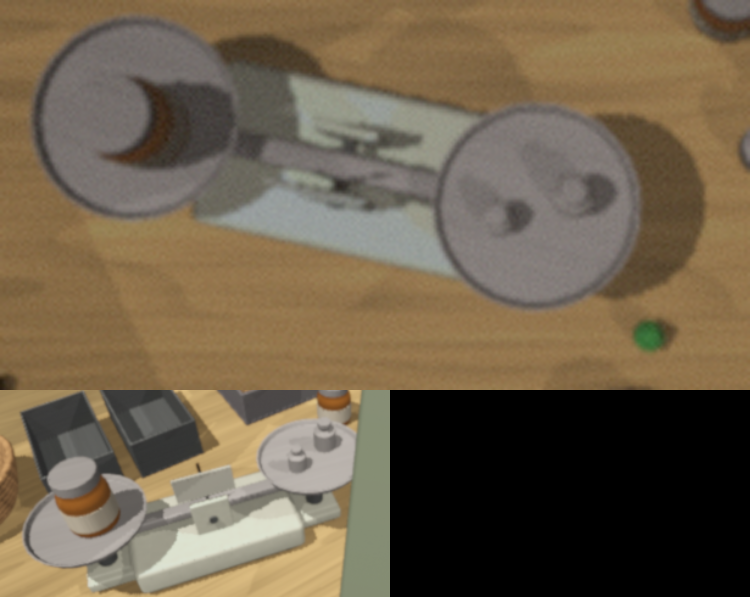

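Both weights stand upright on the pan at (500,215) and (572,190) in the upper crop, and the beam is nearly level. I'll let it settle a little longer and recheck the pan heights.

Request:
play_rows --targets '[[[0,0,0],0],[[0,0,0],0],[[0,0,0],0],[[0,0,0],0],[[0,0,0],0],[[0,0,0],0],[[0,0,0],0],[[0,0,0],0],[[0,0,0],0],[[0,0,0],0]]'

```text
time_s: 19.52
tool_pos: [0.4561, -0.4341, 0.2403]
ee_rot: [1.875, 2.521, -0.0]
force: [0.2, -0.4, -0.3]
opening: 0.0513
```

Request:
play_rows --targets '[[[0,0,0],0],[[0,0,0],0],[[0,0,0],0],[[0,0,0],0],[[0,0,0],0],[[0,0,0],0],[[0,0,0],0],[[0,0,0],0],[[0,0,0],0],[[0,0,0],0]]'

```text
time_s: 20.78
tool_pos: [0.4561, -0.4341, 0.2403]
ee_rot: [-1.875, -2.521, 0.0]
force: [0.1, 0.3, 0.0]
opening: 0.0515
```

```bash
python3 - <<'E'
from h import *
for _ in range(2):
    im,d,c=snap("top")
    f=lambda v0,v1,u0,u1:(lambda J:np.median(J[(J>.09)&(J<.125)]))(np.array([pt(c,u,v,d[v,u])[2] for v in range(v0,v1) for u in range(u0,u1) if 0<d[v,u]<1.1]))
    print("empty",f(215,230,300,325),"jar",f(165,200,155,165), manip.state()["time_s"])
E
```

```text
empty 0.11339640090996439 jar 0.10987710683681229 20.825
empty 0.11365231828660727 jar 0.10989056013936194 20.875
```

The heights are steady but read 3.6 mm apart. I'll check for camera bias against the first picture, where the beam was at its known stop.

```bash
python3 - <<'E'
from h import *
d0=np.load("top0.npy");im,d,c=snap("top")
def f(d,v0,v1,u0,u1):
    J=np.array([pt(c,u,v,d[v,u])[2] for v in range(v0,v1) for u in range(u0,u1) if 0<d[v,u]<1.1]);return np.median(J[(J>.08)&(J<.14)])
for D in(d0,d):
    e,j=f(D,215,230,300,325),f(D,165,200,155,165);print(e,j,e-j, "tables",np.median([pt(c,u,v,D[v,u])[2] for u in range(150,170) for v in range(225,240)]),np.median([pt(c,u,v,D[v,u])[2] for u in range(375,400) for v in range(210,225)]))
E
```

```text
0.12981473383500353 0.09338504327818775 0.036429690556815775 tables -0.0005805568116620252 -0.00029763793473147615
0.11345516202984762 0.10962476014977685 0.0038304018800707773 tables -0.00021859698642057168 -0.00030055242198989696
```

The camera bias is only about 0.5 mm, because the start reads 36.4 mm where the stop implies 35.9 mm. The pan is therefore steady about 3 mm above level, which is roughly -0.011 rad out of the 0.12 rad range. That is a balanced beam well off its stop, with nothing touching it, and pressing on it would only interfere with a free balance. I'm handing in.

```bash
python3 -c "
from plant import job; print(job.close_job())"
```

```text
the job is handed in; nothing more can be done
None
```

The 100 g weight and then the 200 g weight are standing upright on the empty pan, and the beam came off its stop to nearly level. I handed the job in at about 21 s of the 64 s allowed, with the gripper well clear of the balance. The green look-alike, the two 500 g weights and the jar were not touched.

- **Weights:** in the last pictures both stand upright on the pan. Their tops read about 39.5 mm and 48.7 mm above the pan floor, against 36 mm and 45 mm expected. Both read about 4 mm high, in line with the 3–4 mm over-reading I saw on the table before moving anything.
- **Beam:** it settled and held for over 2.5 s. The weights' pan floor reads 113.5 mm and the jar's pan 109.6–110 mm, so a small tilt towards the jar remains.
- **Tilt not zero:** after checking the camera against the starting position, I put the tilt at about -0.011 rad, out of the 0.12 rad range. It could be pivot friction or a jar slightly over 300 g. I did not find out which, and I did not press on the balance to change it.
- **Check that failed:** the close look from the scene camera before the first grasp was blocked by the arm. I relied on the top camera's measurement there, and the grasp held.

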